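# Sort gears upright into fitted slots

### The arm

A 6-joint arm with a two-finger parallel gripper is mounted at the origin on the work surface. World frame = base frame: x ahead of the robot, y to its left, z up, the work surface at z = 0. Lengths are in m, angles in degrees, forces in N, time in s.
With the tool pointing down it reaches from about 0.4 to 0.825 m from the base axis. Payload 7 kg.
Tool frame: the origin (TCP) lies on the centre line of the jaws, within the pads' length; the fingertips stand 8 mm ahead of it and the grasp point (between the pads) lies 11 mm behind it; z points along the fingers, y is the line along which they close (so a half turn about z gives the same grasp; the last joint's range is limited). The gripper opens to 88 mm and grips with 3 to 60 N. Pads are 19 mm wide; open, the fingers measure 130 mm over their backs; the gripper's body (78 mm by 193 mm) begins 47 mm behind the grasp point.
Start: joints at [-59.009, 20.546, 0.682, 0, -70.136, -16.507], TCP at [0.169, -0.654, 0.235] pointing down, gripper open.
Joint ranges: [-176.03, 176.03], [-82.01, 121.73], [-58.28, 71.71], [-173.87, 95.51], [-174.79, -0.11], [-173.66, 173.66]. Speed limits (degrees/s): [136.94, 136.94, 172.46, 180, 180, 180].

### API

Orientations are given as [roll, pitch, yaw] about the fixed x, y, z axes, in that order (R = Rz(yaw) Ry(pitch) Rx(roll)).
In Python, from plant import telemetry, viewer, close_job, models gives the robot as it stands.
- The arm moves only by the shell command python3 -m handwheel 'ROWS' [FORCE]. ROWS is JSON, a list of rows, each an object with "grip": the closure, from -1 (fully open) to 1 (shut); "travel": the shift along the tool's x, y, z as a fraction of full scale, a list of three; "spin": the turn about the tool's z as a fraction of full scale. A call has 1 to 8 rows; each row shifts and turns the commanded pose from where the row before left it, along the tool's axes as they then stand; what a row does not reach is not made up. Full scale, the value 1, is 0.025 m for a shift and 5 degrees for a turn. A row lasts 1/8 s, in which the tool goes at most 62.5 mm and 10.7 degrees, less where a joint would pass 70% of its speed; a pose out of reach is approached as far as the arm can. A call with a number of a shift or a turn outside -1 to 1 is refused whole. A call with a gripper value outside its range is refused whole. The fingers move at their own pace and stop on an object; FORCE is the grip in N (left out, the last holds). Time passes only in rows, so rows that do not move let the fingers close. It gives the time, the measured TCP pose, the force, the opening and the grip force at its end, in the units of the state.
- telemetry.get_state(): the state, without advancing time (a new reading comes with each control period).
- viewer.capture(name): name is "scene" or "top" or "wrist"; returns the picture (384x512x3 uint8, red, green, blue); there is no depth.
- viewer.calibration(name): a dict with "fx", "fy", "cx", "cy" (pixels), "T" (4x4, takes a point from camera to world coordinates); the wrist camera has in their place "T_tool_cam" (4x4, takes a point from camera to tool coordinates, whose origin is the TCP and whose axes are the flange's). Camera axes: x right, y down, z forward; pixel columns grow to the right and rows downward; lengths in m; the calibration is good to about 2 mm. The wrist camera is an equidistant fisheye: a pixel r from the principal point sees the ray r / f radians off the axis. A picture is of the moment at which its call begins: read the wrist's pose just before it. calibration takes no time and is no camera call.
- close_job(): hands the job in; it is judged then, once.
Trained networks look in the newest picture that a camera, given by its name, has taken for a name from the list of things; names that differ only in an ending like _2 or _b are one class to them, and where a whole thing is asked for, a point or a joint stands for the part that bears it (a point fixed in the world has none). Each returns a list of dicts, best first, with "p" (0 to 1); they miss things now and then, are a little off and sometimes report something else, mostly with a low value. They report only what shows in the picture. A call takes as long as a camera call. They do not tell look-alikes from the thing itself.
- models.find_in(camera, thing): "position" ([column, row] in pixels, amid what is visible of it).
The state is a dict: "time_s": time; "joints": joint angles; "qd": joint speeds; "joint_torque": joint torques, N m; "tcp_pos": TCP position; "eef_rot": TCP orientation; "contact_force": force on the tool from outside, world axes, zero at the start; "moment": the same for the moment, N m; "gripper_width": finger opening in m; "gripper_force": force on a finger pad.
Only numpy, scipy, OpenCV 4.12 (cv2) and the standard library are available. Lean on these libraries where they do the work, as an engineer would, in place of code of your own. Each camera call takes 0.05 s, during which the arm holds its last target. There are 200 camera calls.

### The job

Stand each of the three steel gears upright and fully home in the wooden single-slot stand that fits it: the fewest-toothed (smallest) gear in the stand with the shortest slot, the middle one in the middle stand, the most-toothed (largest) in the one with the longest slot. The smallest was put back wrongly and now sits in the middle gear's stand; the other two wait in the two-slot rack. Lower them in rather than dropping them, never let one topple, and leave the can, the two black shakers and the tape roll where they are.

Things in the scene. Friction and masses are not known exactly. Their poses are not given: they have to be found in the camera images.
- gear_small: The smallest of three plain steel spur gears: 14 teeth, 40 mm across the tooth tips, 10 mm thick, about 80 g, flat faces (hub flush). It stands on edge, so its top is 20 mm above its origin. Origin at its centre (half-way through its thickness); its y axis is the axle axis (horizontal while it stands), x and z lie in its plane and turn as it rolls. Starts standing in stand_medium, not always in the middle of its slot.
- gear_medium: The middle of three plain steel spur gears: 20 teeth, 55 mm across the tooth tips, 10 mm thick, about 150 g, flat faces (hub flush). It stands on edge, so its top is 27.5 mm above its origin. Origin at its centre (half-way through its thickness); its y axis is the axle axis (horizontal while it stands), x and z lie in its plane and turn as it rolls. Starts standing in one of the two slots of the rack.
- gear_large: The largest of three plain steel spur gears: 26 teeth, 70 mm across the tooth tips, 10 mm thick, about 250 g, flat faces (hub flush). It stands on edge, so its top is 35 mm above its origin. Origin at its centre (half-way through its thickness); its y axis is the axle axis (horizontal while it stands), x and z lie in its plane and turn as it rolls. Starts standing in the other slot of the rack.
- stand_small: Fixed plain wooden block with one upright slot for the smallest gear: block 64 x 36 mm, 24 mm high. The slot runs along the block's x axis in its middle: 44 mm long, 12 mm wide, floor 6 mm above the table, the top 5 mm of the long sides flared to a 20 mm wide mouth. Fully home, the smallest gear's centre is 26 mm above the table, its axle along the block's y axis. Origin at the centre of the block's underside.
- stand_medium: Fixed plain wooden block with one upright slot for the middle gear: block 76 x 36 mm, 24 mm high. The slot runs along the block's x axis in its middle: 56 mm long, 12 mm wide, floor 6 mm above the table, the top 5 mm of the long sides flared to a 20 mm wide mouth. Fully home, the middle gear's centre is 33.5 mm above the table, its axle along the block's y axis. Origin at the centre of the block's underside.
- stand_large: Fixed plain wooden block with one upright slot for the largest gear: block 86 x 36 mm, 24 mm high. The slot runs along the block's x axis in its middle: 66 mm long, 12 mm wide, floor 6 mm above the table, the top 5 mm of the long sides flared to a 20 mm wide mouth. Fully home, the largest gear's centre is 41 mm above the table, its axle along the block's y axis. Origin at the centre of the block's underside.
- rack: Fixed wooden two-slot rack where gears wait: 90 mm along its x, 120 mm along its y, 24 mm high; its two slots run along its x axis at y = +42 and -42 mm, 70 mm long, 12 mm wide with the same flared mouth, floor 6 mm above the table. Origin at the centre of its underside.
- can: Bystander: upright plain aluminium can, 52 mm across, 110 mm high, loose, between the rack and the stands. Origin at the centre of its underside.
- shaker_near: Bystander: black tactile transducer, a 58 mm wide drum, 58 mm high, on an 84 mm wide flange 6 mm thick, loose, on the robot's side of the stands. Origin at the centre of its underside.
- shaker_far: Bystander: a second such black transducer, same sizes, beyond the stands. Origin at the centre of its underside.
- tape: Bystander: green roll of tape lying flat, 90 mm across, 24 mm high, loose, beyond the rack. Origin at the centre of its underside.
There are look-alikes about, which are no part of the job. Leave any green look-alike of the gear_medium alone.

How it is judged (in metres and radians):
At the end, for the whole second after the job is handed in: Each gear stands released and at rest in its own stand: centre within 9 mm (horizontally) of the stand's centre, not more than 2.5 mm above its fully home height, and its axle within 0.22 rad of the stand's y axis (upright and in line with the slot) (horizontal distance between gear_small and stand_small below 0.009 m and z of gear_small in the frame of stand_small below 0.0285 m and angle between the y axis of gear_small and the y axis of stand_small, either way round below 0.22 rad and linear speed of each of gear_small, gear_medium, gear_large below 0.02 m/s and contact force between each of gear_small, gear_medium, gear_large and the fingers below 0.05 N and horizontal distance between gear_medium and stand_medium below 0.009 m and z of gear_medium in the frame of stand_medium below 0.036 m and angle between the y axis of gear_medium and the y axis of stand_medium, either way round below 0.22 rad and horizontal distance between gear_large and stand_large below 0.009 m and z of gear_large in the frame of stand_large below 0.0435 m and angle between the y axis of gear_large and the y axis of stand_large, either way round below 0.22 rad); the robot touches nothing.
It fails at once if a gear is laid flat or toppled (angle between any of gear_small, gear_medium, gear_large's own y axis and vertical below 0.6 rad or angle between any of gear_small, gear_medium, gear_large's own y axis and vertical above 2.54 rad).
It fails at once if a gear is dropped (falls freely by more than about 10 mm) ((linear speed of gear_small above 0.45 m/s and contact force between gear_small and the fingers below 0.05 N) or (linear speed of gear_medium above 0.45 m/s and contact force between gear_medium and the fingers below 0.05 N) or (linear speed of gear_large above 0.45 m/s and contact force between gear_large and the fingers below 0.05 N)).
It fails at once if the can, a shaker or the tape roll is pushed more than 30 mm (distance of any of can, shaker_near, shaker_far, tape from where it was at the start of the episode above 0.03 m).
It also fails if it takes over 72 s, if anything falls off the work surface, if the arm or the gripper's body presses on something with over 40 N, if the wrist force passes 120 N, or if a joint passes its speed limit or range.

## Working session

There is one attempt and no reset: what is moved stays moved. The work goes in short steps, Python scripts to look and compute and a shell command to move; the robot and the scene stay as the last step left them, time stands still between calls to the robot, and variables do not carry over. Pictures are saved under pics/ and viewed, at most 10 in all, crops included, and the job is handed in when it is done.

```bash
mkdir -p pics; ls; cat > h.py <<'E'
import numpy as np, cv2
from plant import telemetry, viewer, close_job, models
from scipy.spatial.transform import Rotation as R
def ray(cam,px,st=None):
    c=viewer.calibration(cam); u=(px[0]-c['cx'])/c['fx']; v=(px[1]-c['cy'])/c['fy']
    if cam=='wrist':
        r=np.hypot(u,v)+1e-12; d=np.array([np.sin(r)*u/r,np.sin(r)*v/r,np.cos(r)])
        W=np.eye(4); W[:3,:3]=R.from_euler('xyz',st['eef_rot'],degrees=True).as_matrix(); W[:3,3]=st['tcp_pos']
        T=W@np.array(c['T_tool_cam'])
    else: d=np.array([u,v,1.]); T=np.array(c['T'])
    d=T[:3,:3]@d
    return T[:3,3],d/np.linalg.norm(d)
def atz(cam,px,z,st=None):
    o,d=ray(cam,px,st); return (o+d*(z-o[2])/d[2])
def tri(rays):
    A=sum(np.eye(3)-np.outer(d,d) for o,d in rays); b=sum((np.eye(3)-np.outer(d,d))@o for o,d in rays)
    return np.linalg.solve(A,b)
def proj(cam,P,st=None):
    c=viewer.calibration(cam)
    if cam=='wrist':
        W=np.eye(4); W[:3,:3]=R.from_euler('xyz',st['eef_rot'],degrees=True).as_matrix(); W[:3,3]=st['tcp_pos']
        T=W@np.array(c['T_tool_cam'])
    else: T=np.array(c['T'])
    p=T[:3,:3].T@(np.array(P)-T[:3,3])
    if cam=='wrist':
        r=np.arctan2(np.hypot(p[0],p[1]),p[2]); s=r/np.hypot(p[0],p[1]); return np.array([c['cx']+c['fx']*p[0]*s,c['cy']+c['fy']*p[1]*s])
    return np.array([c['cx']+c['fx']*p[0]/p[2],c['cy']+c['fy']*p[1]/p[2]])
def save(cam,name):
    im=viewer.capture(cam); cv2.imwrite('pics/'+name,im[:,:,::-1]); return im
E
cat > a.py <<'E'
from h import *
st=telemetry.get_state(); print(st['tcp_pos'],st['eef_rot'],st['time_s'])
ims=[save(c,c+'0.png') for c in('top','scene')]
cv2.imwrite('pics/both.png',np.vstack(ims)[:,:,::-1])
for t in 'gear_small gear_medium gear_large stand_small stand_medium stand_large rack can shaker_near tape'.split():
    for c in('top','scene'):
        print(t,c,[(np.round(m['position']).tolist(),round(m['p'],2),np.round(atz(c,m['position'],.03),3)[:2].tolist()) for m in models.find_in(c,t)][:4])
E
python3 a.py; python3 -c "
import cv2;a=cv2.imread('pics/top0.png');cv2.imwrite('pics/topb.png',cv2.resize(a,(800,600),interpolation=cv2.INTER_CUBIC))"
```

```text
pics
[ 0.1686926  -0.6530853   0.23363156] [ 1.79904898e+02 -8.20200857e-03 -1.65522472e+02] 0.0
gear_small top [([347.0, 199.0], 0.62, [0.516, -0.194])]
gear_small scene [([161.0, 211.0], 0.57, [0.517, -0.2])]
gear_medium top [([146.0, 276.0], 0.77, [0.371, 0.191]), ([158.0, 218.0], 0.69, [0.481, 0.173]), ([180.0, 165.0], 0.55, [0.585, 0.133])]
gear_medium scene [([288.0, 126.0], 0.62, [0.388, 0.186]), ([303.0, 191.0], 0.6, [0.593, 0.129]), ([257.0, 154.0], 0.53, [0.446, 0.071]), ([299.0, 152.0], 0.45, [0.48, 0.173])]
gear_large top [([114.0, 207.0], 0.82, [0.503, 0.26])]
gear_large scene [([330.0, 145.0], 0.67, [0.493, 0.256])]
stand_small top [([300.0, 188.0], 0.81, [0.537, -0.103])]
stand_small scene [([205.0, 207.0], 0.96, [0.546, -0.101])]
stand_medium top [([346.0, 194.0], 0.85, [0.527, -0.193])]
stand_medium scene [([165.0, 223.0], 0.69, [0.552, -0.198])]
stand_large top [([396.0, 166.0], 0.81, [0.581, -0.291])]
stand_large scene [([119.0, 257.0], 0.73, [0.594, -0.31])]
rack top [([138.0, 215.0], 0.81, [0.486, 0.212])]
rack scene [([312.0, 159.0], 0.6, [0.516, 0.194])]
can top [([219.0, 163.0], 0.84, [0.59, 0.056]), ([206.0, 85.0], 0.31, [0.751, 0.084])]
can scene [([272.0, 190.0], 0.66, [0.562, 0.06])]
shaker_near top [([350.0, 282.0], 0.57, [0.359, -0.192]), ([157.0, 223.0], 0.39, [0.471, 0.174])]
shaker_near scene [([147.0, 164.0], 0.6, [0.37, -0.199]), ([269.0, 194.0], 0.58, [0.571, 0.051])]
tape top [([205.0, 89.0], 0.8, [0.744, 0.086])]
tape scene [([317.0, 241.0], 0.91, [0.721, 0.099])]
```

View pics/topb.png

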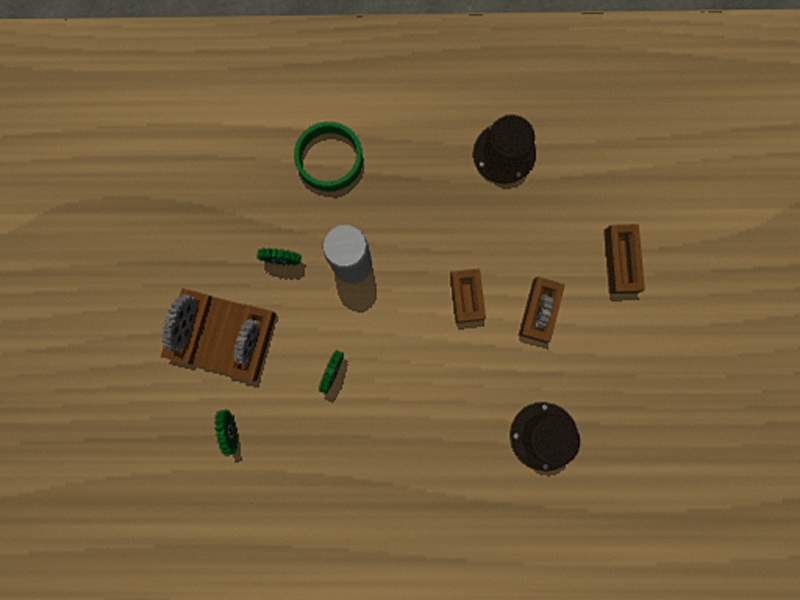

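View pics/scene0.png

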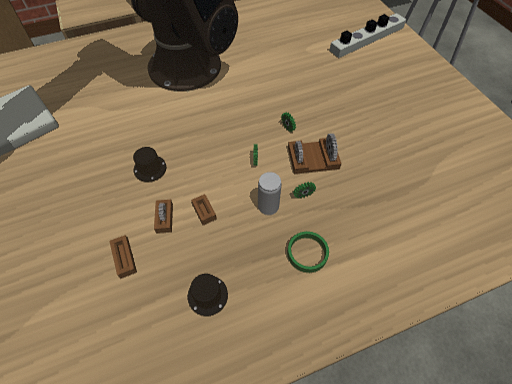

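The top view (scaled by 1.56) shows the small stand at (467,296) and the middle stand with the small gear at (542,310). The long stand is at (624,260). The rack is at (220,335), with the large gear in its left slot and the medium gear in its right. There are three green look-alikes. The scene view agrees.

```bash
cat > b.py <<'E'
from h import *
im=cv2.imread('pics/top0.png'); hsv=cv2.cvtColor(im,cv2.COLOR_BGR2HSV)
for n,p in dict(small=(299,189),med=(347,198),large=(399,166),rack=(140,214)).items():
    print(n,hsv[p[1]-16:p[1]+17:4,p[0]].tolist())
print(hsv[300,200],hsv[250,300])
for c in('top','scene','wrist'):
    k=viewer.calibration(c); print(c,k['fx'],np.round(k.get('T',k.get('T_tool_cam')),3).tolist())
E
python3 b.py
```

```text
small [[15, 178, 89], [16, 170, 72], [14, 161, 54], [15, 185, 98], [15, 181, 97], [14, 187, 97], [14, 179, 94], [16, 188, 88], [13, 166, 46]]
med [[15, 175, 83], [15, 169, 59], [18, 34, 76], [5, 26, 59], [13, 25, 93], [17, 28, 83], [18, 43, 60], [13, 100, 41], [14, 181, 90]]
large [[12, 143, 41], [15, 192, 89], [13, 185, 95], [15, 191, 96], [14, 181, 97], [14, 189, 96], [15, 181, 93], [14, 176, 94], [14, 171, 88]]
rack [[15, 193, 90], [15, 195, 81], [14, 176, 87], [15, 181, 90], [15, 195, 94], [15, 188, 92], [15, 189, 89], [16, 199, 86], [15, 188, 87]]
[ 19 126 132] [ 18 124 128]
top 361.367243131565 [[-0.003, -0.989, 0.145, 0.431], [-1.0, 0.005, 0.015, -0.017], [-0.015, -0.145, -0.989, 0.728], [0.0, 0.0, 0.0, 1.0]]
scene 357.8414124705064 [[0.372, 0.774, -0.512, 0.979], [0.928, -0.317, 0.195, -0.152], [-0.011, -0.548, -0.836, 0.749], [0.0, 0.0, 0.0, 1.0]]
wrist 297.3186396354542 [[-0.0, -0.958, -0.286, 0.078], [1.0, -0.0, -0.0, -0.001], [-0.0, -0.286, 0.958, -0.15], [0.0, 0.0, 0.0, 1.0]]
```

```bash
cat > b.py <<'E'
from h import *
im=cv2.imread('pics/top0.png'); hsv=cv2.cvtColor(im,cv2.COLOR_BGR2HSV)
m=((hsv[...,1]>150)&(hsv[...,0]<18)&(hsv[...,2]>60)).astype(np.uint8)
m=cv2.morphologyEx(m,cv2.MORPH_CLOSE,np.ones((5,5)));m=cv2.morphologyEx(m,cv2.MORPH_OPEN,np.ones((5,5)))
for c in cv2.findContours(m,cv2.RETR_EXTERNAL,cv2.CHAIN_APPROX_NONE)[0]:
    if cv2.contourArea(c)<250: continue
    P=np.array([atz('top',q[0],.02)[:2]*1000 for q in c],np.float32)
    r=cv2.minAreaRect(P); b=cv2.boxPoints(r); e=b[1]-b[0]; f=b[2]-b[1]; l=e if np.hypot(*e)>np.hypot(*f) else f
    print(np.round(r[0]),np.round(r[1]),'long dir deg',np.round(np.degrees(np.arctan2(l[1],l[0]))%180,1))
E
python3 b.py
```

```text
[490. 212.] [113.  91.] long dir deg 75.3
[ 521. -197.] [36. 76.] long dir deg 163.7
[ 539. -103.] [64. 36.] long dir deg 5.5
[ 586. -306.] [84. 36.] long dir deg 1.2
```

```bash
python3 -m handwheel '[{"grip":0.1,"travel":[-1,0.78,0],"spin":0},{"grip":0.1,"travel":[-1,0.78,0],"spin":0},{"grip":0.1,"travel":[-1,0.78,0],"spin":0},{"grip":0.1,"travel":[-1,0.78,0],"spin":0},{"grip":0.1,"travel":[-1,0.78,0],"spin":0},{"grip":0.1,"travel":[-1,0.78,0],"spin":0},{"grip":0.1,"travel":[-1,0.78,0],"spin":0},{"grip":0.1,"travel":[-1,0.78,0],"spin":0}]' 20
python3 -m handwheel '[{"grip":0.1,"travel":[-1,0.78,0],"spin":0},{"grip":0.1,"travel":[-1,0.78,0],"spin":0},{"grip":0.1,"travel":[-1,0.78,0],"spin":0},{"grip":0.1,"travel":[-1,0.78,0],"spin":0},{"grip":0.1,"travel":[-1,0.78,0],"spin":0},{"grip":0.1,"travel":[-1,0.78,0],"spin":0},{"grip":0.1,"travel":[-1,0.78,0],"spin":0},{"grip":0.1,"travel":[-1,0.78,0],"spin":0}]' 20
python3 -m handwheel '[{"grip":0.1,"travel":[-1,0.78,0],"spin":0},{"grip":0.1,"travel":[-1,0.78,0],"spin":0},{"grip":0.1,"travel":[0,0,0.5],"spin":1},{"grip":0.1,"travel":[0,0,0.5],"spin":1},{"grip":0.1,"travel":[0,0,0.5],"spin":1},{"grip":0.1,"travel":[0,0,0.5],"spin":1},{"grip":0.1,"travel":[0,0,0.5],"spin":1},{"grip":0.1,"travel":[0,0,0.5],"spin":1}]' 20
cat > c.py <<'E'
import sys
from h import *
st=telemetry.get_state(); save('wrist',sys.argv[1]+'.png')
print(np.round(st['tcp_pos'],4),np.round(st['eef_rot'],2),st['time_s'],np.round(st['joints'],0),st['gripper_width'])
for t in sys.argv[2:]:
    print(t,[(np.round(m['position'],1).tolist(),round(m['p'],2),np.round(atz('wrist',m['position'],.03,st),3)[:2].tolist()) for m in models.find_in('wrist',t)][:4])
E
python3 c.py w1 gear_small stand_small stand_medium stand_large
```

```text
time_s: 2.1
tcp_pos: [0.324, -0.4516, 0.2347]
eef_rot: [-180.0, 0.0, -165.5]
contact_force: [-0.1, 0.5, -0.1]
gripper_width: 0.0394
gripper_force: 0.0
time_s: 3.1
tcp_pos: [0.4787, -0.2505, 0.2348]
eef_rot: [-180.0, 0.0, -165.5]
contact_force: [-0.5, -1.0, 0.6]
gripper_width: 0.0393
gripper_force: 0.0
time_s: 4.1
tcp_pos: [0.5168, -0.2012, 0.1593]
eef_rot: [180.0, 0.0, 164.3]
contact_force: [-0.3, -0.1, 0.0]
gripper_width: 0.0398
gripper_force: 0.0
[ 0.5168 -0.2012  0.1593] [1.8000e+02 2.0000e-02 1.6433e+02] 4.1 [  -1.   13.  -21.    0.  -56. -105.] 0.03981434215000006
gear_small [([256.9, 182.1], 0.58, [0.511, -0.198])]
stand_small [([346.9, 179.6], 0.82, [0.533, -0.111])]
stand_medium [([254.9, 183.4], 0.76, [0.512, -0.2])]
stand_large [([179.5, 231.1], 0.62, [0.54, -0.29])]
```

View pics/w1.png

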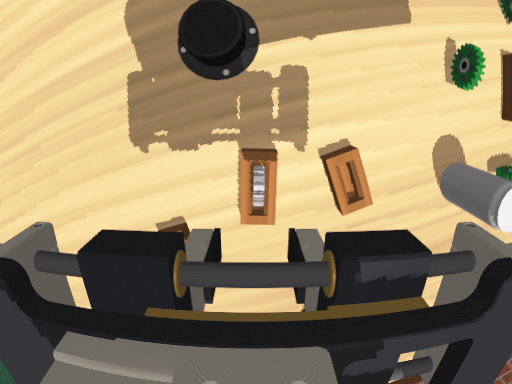

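The wrist view shows the small gear in the medium stand at (258,186), the small stand at (346,180), and the long stand mostly behind the finger at (175,230). I'll fit silhouettes to get precise poses.

```bash
cat > fit.py <<'E'
from h import *
from scipy.optimize import minimize
S=4
def hull(cam,pts,st,shape):
    px=np.array([proj(cam,p,st) for p in pts]); h=cv2.convexHull(((px+.5)*S-.5).astype(np.float32))
    m=np.zeros((shape[0]*S,shape[1]*S),np.uint8); cv2.fillConvexPoly(m,np.round(h*16).astype(np.int32),255,shift=4)
    return cv2.resize(m,(shape[1],shape[0]),interpolation=cv2.INTER_AREA).astype(float)/255
def fr(x,y,a): c,s=np.cos(np.radians(a)),np.sin(np.radians(a)); return lambda p:np.array([x+c*p[0]-s*p[1],y+s*p[0]+c*p[1],p[2]])
def box(L,W,H=.024): return [(i*L/2,j*W/2,k) for i in(-1,1) for j in(-1,1) for k in(0,H)]
def disc(r,s,zc,zmin,y=0.): 
    t=np.linspace(0,2*np.pi,60); return [(s+r*np.cos(a),y+e*.005,zc+r*np.sin(a)) for a in t for e in(-1,1) if zc+r*np.sin(a)>=zmin]
def masks(im):
    h=cv2.cvtColor(im,cv2.COLOR_BGR2HSV).astype(int)
    wood=(h[...,1]>145)&(h[...,0]<20); grey=(h[...,1]<85)
    return wood,grey
def comp(m,near):
    m=cv2.morphologyEx(m.astype(np.uint8),cv2.MORPH_CLOSE,np.ones((3,3))); m=cv2.morphologyEx(m,cv2.MORPH_OPEN,np.ones((3,3)))
    cs=cv2.findContours(m,cv2.RETR_EXTERNAL,cv2.CHAIN_APPROX_NONE)[0]
    c=max(cs,key=lambda c:cv2.pointPolygonTest(c,(float(near[0]),float(near[1])),True)+(.0 if cv2.contourArea(c)>60 else -999))
    o=np.zeros(m.shape,np.uint8); cv2.drawContours(o,[c],-1,1,-1); return o.astype(float)
def opt(f,x0,st):
    x0=np.array(x0,float); sim=np.vstack([x0]+[x0+np.eye(len(x0))[i]*st[i] for i in range(len(x0))])
    return minimize(f,x0,method='Nelder-Mead',options=dict(initial_simplex=sim,xatol=1e-4,fatol=.2,maxiter=150))
def fitblock(cam,im,st,L,W,g,gear=None):
    """g=(x,y,deg); gear=(r, slot_y)"""
    wood,grey=masks(im); near=proj(cam,[g[0],g[1],.024],st)
    roi=hull(cam,[fr(*g)(p) for p in box(L+.03,W+.03,.05 if gear else .03)],st,im.shape[:2])>0
    u=comp((wood|(grey if gear is not None else False))&roi,near)
    def mod(v):
        F=fr(*v[:3]); m=hull(cam,[F(p) for p in box(L,W)],st,im.shape[:2])
        if gear: m=np.maximum(m,hull(cam,[F(p) for p in disc(gear[0],v[3],.006+gear[0],.024,gear[1])],st,im.shape[:2]))
        return m
    r=opt(lambda v:np.abs(mod(v)-u).sum(),list(g)+([0.] if gear else []),[.008,.008,5]+([.004] if gear else []))
    return r.x,r.fun,u.sum()
def fitgear(cam,im,st,r,g,zmin=.024,zc=None):
    """g=(x,y,deg) of gear centre"""
    zc=zc or .006+r; wood,grey=masks(im); near=proj(cam,[g[0],g[1],zc+r*.6],st)
    roi=hull(cam,[fr(*g)(p) for p in disc(r+.012,0,zc,zmin-.002)]+[fr(*g)((i*(r+.01),j*.012,zc+.3*r)) for i in(-1,1) for j in(-1,1)],st,im.shape[:2])>0
    u=comp(grey&roi,near)
    f=lambda v:np.abs(hull(cam,[fr(v[0],v[1],g[2])(p) for p in disc(r,0,zc,zmin)],st,im.shape[:2])-u).sum()
    q=opt(f,g[:2],[.006,.006]); return q.x,q.fun,u.sum()
E
cat > d.py <<'E'
from fit import *
class o: pass
st=dict(tcp_pos=[.5168,-.2012,.1593],eef_rot=[180,.02,164.33])
W=cv2.imread('pics/w1.png'); T=cv2.imread('pics/top0.png')
pr=lambda n,r:print(n,np.round(r[0],4).tolist(),round(r[1]),round(r[2]))
pr('med w',fitblock('wrist',W,st,.076,.036,(.518,-.197,-16.3),(.02,0)))
pr('small w',fitblock('wrist',W,st,.064,.036,(.537,-.105,5.5)))
pr('gs w',fitgear('wrist',W,st,.02,(.516,-.197,-16.3)))
pr('med t',fitblock('top',T,None,.076,.036,(.521,-.197,-16.3)))
pr('small t',fitblock('top',T,None,.064,.036,(.539,-.103,5.5)))
pr('large t',fitblock('top',T,None,.086,.036,(.586,-.306,1.2)))
pr('gs t',fitgear('top',T,None,.02,(.518,-.197,-16.3)))
E
python3 d.py
```

```text
Traceback (most recent call last):
  File "d.py", line 6, in <module>
    pr('med w',fitblock('wrist',W,st,.076,.036,(.518,-.197,-16.3),(.02,0)))
               ~~~~~~~~^^^^^^^^^^^^^^^^^^^^^^^^^^^^^^^^^^^^^^^^^^^^^^^^^^^
  File "fit.py", line 33, in fitblock
    r=opt(lambda v:np.abs(mod(v)-u).sum(),list(g)+([0.] if gear else []),[.008,.008,5]+([.004] if gear else []))
  File "fit.py", line 23, in opt
    return minimize(f,x0,method='Nelder-Mead',options=dict(initial_simplex=sim,xatol=1e-4,fatol=.2,maxiter=150))
  File "fit.py", line 33, in <lambda>
    r=opt(lambda v:np.abs(mod(v)-u).sum(),list(g)+([0.] if gear else []),[.008,.008,5]+([.004] if gear else []))
                          ~~~^^^
  File "fit.py", line 31, in mod
    if gear: m=np.maximum(m,hull(cam,[F(p) for p in disc(gear[0],v[3],.006+gear[0],.024,gear[1])],st,im.shape[:2]))
                            ~~~~^^^^^^^^^^^^^^^^^^^^^^^^^^^^^^^^^^^^^^^^^^^^^^^^^^^^^^^^^^^^^^^^^^^^^^^^^^^^^^^^^^
  File "fit.py", line 5, in hull
    px=np.array([proj(cam,p,st) for p in pts]); h=cv2.convexHull(((px+.5)*S-.5).astype(np.float32))
                 ~~~~^^^^^^^^^^
  File "h.py", line 19, in proj
    c=viewer.calibration(cam)
ValueError: time passes only in moves, steps and waits
```

```bash
python3 - <<'E'
s=open('h.py').read()
s=s.replace("def ray(","import functools\n@functools.cache\ndef cal(c): return viewer.calibration(c)\ndef ray(",1).replace("c=viewer.calibration(cam)","c=cal(cam)")
open('h.py','w').write(s)
E
python3 d.py
```

```text
med w [0.5204, -0.199, -16.5056, 0.0012] 739 3285
small w [0.5391, -0.106, 6.7179] 143 2215
gs w [0.5161, -0.1985] 32 470
med t [0.5208, -0.1967, -16.6696] 46 798
small t [0.5389, -0.1036, 5.5723] 36 635
large t [0.5857, -0.305, 1.3267] 41 989
gs t [0.5168, -0.1944] 20 147
```

```bash
python3 -m handwheel '[{"grip":0.2,"travel":[0.056,0.096,0.6],"spin":0.17},{"grip":0.2,"travel":[0,0,1],"spin":0},{"grip":0.2,"travel":[0,0,1],"spin":0},{"grip":0.2,"travel":[0,0,1],"spin":0},{"grip":0.2,"travel":[0,0,0.8],"spin":0},{"grip":0.2,"travel":[0,0,0.4],"spin":0},{"grip":0.2,"travel":[0,0,0.2],"spin":0},{"grip":0.2,"travel":[0,0,0],"spin":0}]' 30
python3 -m handwheel '[{"grip":1,"travel":[0,0,0],"spin":0},{"grip":1,"travel":[0,0,0],"spin":0},{"grip":1,"travel":[0,0,0],"spin":0},{"grip":1,"travel":[0,0,0],"spin":0}]' 30
```

```text
time_s: 5.35
tcp_pos: [0.5161, -0.1985, 0.0347]
eef_rot: [-180.0, 0.0, 163.6]
contact_force: [0.1, -0.4, -0.2]
gripper_width: 0.0349
gripper_force: 0.0
time_s: 5.85
tcp_pos: [0.5163, -0.1982, 0.0348]
eef_rot: [180.0, 0.0, 163.6]
contact_force: [0.3, 2.7, 2.2]
gripper_width: 0.0098
gripper_force: 29.9
```

```bash
python3 -m handwheel '[{"grip":1,"travel":[0,0,-0.4],"spin":0},{"grip":1,"travel":[0,0,-0.8],"spin":0},{"grip":1,"travel":[0,0,-1],"spin":0},{"grip":1,"travel":[0,0,-1],"spin":0},{"grip":1,"travel":[0,0,-0.8],"spin":0},{"grip":1,"travel":[0.04,0.95,0],"spin":0},{"grip":1,"travel":[0.04,0.95,0],"spin":0},{"grip":1,"travel":[0.04,0.95,0],"spin":0}]' 30
python3 -m handwheel '[{"grip":1,"travel":[0.04,0.95,0],"spin":0},{"grip":1,"travel":[0,0,0],"spin":-0.9},{"grip":1,"travel":[0,0,0],"spin":-0.9},{"grip":1,"travel":[0,0,0],"spin":-0.9},{"grip":1,"travel":[0,0,0],"spin":-0.9},{"grip":1,"travel":[0,0,0],"spin":-0.9},{"grip":1,"travel":[0,0,0],"spin":0}]' 30
cat > e.py <<'E'
from fit import *
st=telemetry.get_state(); W=save('wrist','w2.png')[:,:,::-1].copy()
print(np.round(st['tcp_pos'],4),np.round(st['eef_rot'],2),st['gripper_width'],st['time_s'])
pr=lambda n,r:print(n,np.round(r[0],4).tolist(),round(r[1]),round(r[2]))
pr('small w',fitblock('wrist',W,st,.064,.036,(.539,-.105,6)))
pr('med w',fitblock('wrist',W,st,.076,.036,(.5204,-.198,-16.5)))
E
python3 e.py
```

```text
time_s: 6.85
tcp_pos: [0.5331, -0.1289, 0.1352]
eef_rot: [-180.0, 0.0, 163.6]
contact_force: [-0.4, 0.5, -0.8]
gripper_width: 0.0096
gripper_force: 29.9
time_s: 7.72
tcp_pos: [0.5388, -0.1064, 0.135]
eef_rot: [-180.0, -0.0, -173.9]
contact_force: [-0.0, 0.3, -1.3]
gripper_width: 0.0097
gripper_force: 29.9
[ 0.5388 -0.1064  0.135 ] [-179.99   -0.   -173.9 ] 0.00972314565151676 7.725
small w [0.5387, -0.1059, 5.0978] 445 2340
med w [0.5201, -0.2, -17.0805] 153 3210
```

View pics/w2.png

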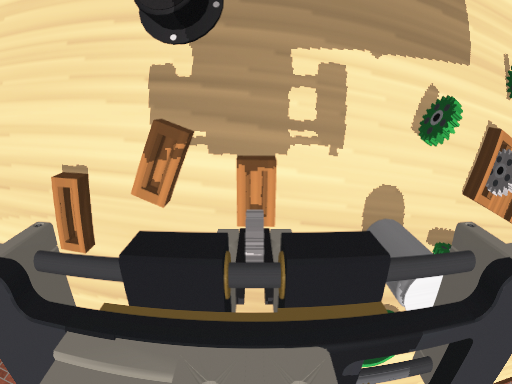

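The gear is held in line above the small stand, with its near edge at (255,230) and the slot at (257,185). The now-empty medium stand shows at (163,163). Lowering.

```bash
python3 -m handwheel '[{"grip":1,"travel":[0,0.016,0.9],"spin":0},{"grip":1,"travel":[0,0,0.9],"spin":0},{"grip":1,"travel":[0,0,0.8],"spin":0},{"grip":1,"travel":[0,0,0.4],"spin":0},{"grip":1,"travel":[0,0,0.3],"spin":0},{"grip":1,"travel":[0,0,0.3],"spin":0},{"grip":1,"travel":[0,0,0.2],"spin":0},{"grip":1,"travel":[0,0,0.0],"spin":0}]' 30
```

```text
time_s: 8.78
tcp_pos: [0.5388, -0.1058, 0.0394]
eef_rot: [-180.0, -0.0, -173.9]
contact_force: [0.3, -0.2, -0.9]
gripper_width: 0.0098
gripper_force: 29.9
```

No contact with the gear bottom at about z = 10.6 mm, so it is inside the slot. Finish and release.

```bash
python3 -m handwheel '[{"grip":1,"travel":[0,0,0.1],"spin":0},{"grip":1,"travel":[0,0,0.06],"spin":0},{"grip":1,"travel":[0,0,0],"spin":0}]' 30
python3 -m handwheel '[{"grip":0.5,"travel":[0,0,0],"spin":0},{"grip":0.3,"travel":[0,0,0],"spin":0},{"grip":0.3,"travel":[0,0,0],"spin":0},{"grip":0.3,"travel":[0,0,-0.5],"spin":0},{"grip":0.3,"travel":[0,0,-1],"spin":0},{"grip":0.3,"travel":[0,0,-1],"spin":0},{"grip":0.3,"travel":[0,0,-1],"spin":0},{"grip":0.3,"travel":[0,0,-1],"spin":0}]' 30
```

```text
time_s: 9.15
tcp_pos: [0.5388, -0.1058, 0.0355]
eef_rot: [180.0, -0.0, -173.9]
contact_force: [-0.2, 0.7, -1.6]
gripper_width: 0.0099
gripper_force: 29.9
time_s: 10.15
tcp_pos: [0.5389, -0.1058, 0.1499]
eef_rot: [-180.0, 0.1, -173.9]
contact_force: [0.1, 0.2, 0.5]
gripper_width: 0.0305
gripper_force: 0.0
```

```bash
cat > f.py <<'E'
from fit import *
st=telemetry.get_state(); W=save('wrist','w3.png')[:,:,::-1].copy()
pr=lambda n,r:print(n,np.round(r[0],4).tolist(),round(r[1]),round(r[2]))
pr('small+gear',fitblock('wrist',W,st,.064,.036,(.539,-.105,6),(.02,0)))
pr('gs',fitgear('wrist',W,st,.02,(.539,-.106,6)))
E
python3 f.py
python3 -m handwheel '[{"grip":0.1,"travel":[0.094,0.945,-0.5],"spin":0},{"grip":0.1,"travel":[0.094,0.945,-0.5],"spin":0},{"grip":0.1,"travel":[0.094,0.945,0],"spin":0},{"grip":0.1,"travel":[0.094,0.945,0],"spin":0},{"grip":0.1,"travel":[0.094,0.945,0],"spin":0},{"grip":0.1,"travel":[0.094,0.945,0],"spin":0},{"grip":0.1,"travel":[0.094,0.945,0],"spin":0},{"grip":0.1,"travel":[0.094,0.945,0],"spin":0}]' 40
python3 -m handwheel '[{"grip":0.1,"travel":[0.094,0.945,0],"spin":0},{"grip":0.1,"travel":[0.094,0.945,0],"spin":0},{"grip":0.1,"travel":[0.094,0.945,0],"spin":0},{"grip":0.1,"travel":[0.094,0.945,0],"spin":1},{"grip":0.1,"travel":[0,0,0],"spin":1},{"grip":0.1,"travel":[0,0,0],"spin":1},{"grip":0.1,"travel":[0,0,0],"spin":1},{"grip":0.1,"travel":[0,0,0],"spin":0.16}]' 40
cat > g.py <<'E'
from fit import *
st=telemetry.get_state(); W=save('wrist','w4.png')[:,:,::-1].copy()
print(np.round(st['tcp_pos'],4),np.round(st['eef_rot'],2),st['time_s'])
T=cv2.imread('pics/top0.png')
pr=lambda n,r:print(n,np.round(r[0],4).tolist(),round(r[1]),round(r[2]))
pr('rack t',fitblock('top',T,None,.09,.12,(.490,.212,-14.7)))
for n,r,g in(('m',.0275,(.481,.173,-14.7)),('l',.035,(.503,.255,-14.7))):
    pr('g'+n+' t',fitgear('top',T,None,r,g)); pr('g'+n+' w',fitgear('wrist',W,st,r,g))
for t in('gear_medium','gear_large'):
    a,b=[min(models.find_in(c,t),key=lambda m:np.linalg.norm(np.array(m['position'])-proj(c,q,st))) for c,q in (('top',(.481,.173,.05) if 'm' in t[5:] else (.5,.255,.05)),('wrist',(.481,.173,.05) if 'm' in t[5:] else (.5,.255,.05)))]
    print(t,'tri',np.round(tri([ray('top',a['position']),ray('wrist',b['position'],st)]),4))
E
python3 g.py
```

```text
small+gear [0.5389, -0.1061, 7.2669, 0.0022] 846 3158
gs [0.5384, -0.1069] 24 481
time_s: 11.2
tcp_pos: [0.4999, 0.0809, 0.1739]
eef_rot: [180.0, 0.1, -173.9]
contact_force: [0.5, 0.6, -0.5]
gripper_width: 0.0396
gripper_force: 0.0
time_s: 12.2
tcp_pos: [0.4806, 0.1731, 0.1737]
eef_rot: [180.0, 0.0, 165.3]
contact_force: [-0.2, 0.0, -0.0]
gripper_width: 0.0393
gripper_force: 0.0
[0.4806 0.1731 0.1737] [1.7996e+02 3.0000e-02 1.6533e+02] 12.2
rack t [0.4904, 0.2131, -14.7419] 520 2463
gm t [0.4803, 0.1721] 25 296
gm w [0.4803, 0.1699] 22 618
gl t [0.5035, 0.2534] 32 514
gl w [0.5038, 0.2514] 201 1329
gear_medium tri [0.4797 0.1724 0.0315]
gear_large tri [0.5001 0.2503 0.0548]
```

View pics/w4.png

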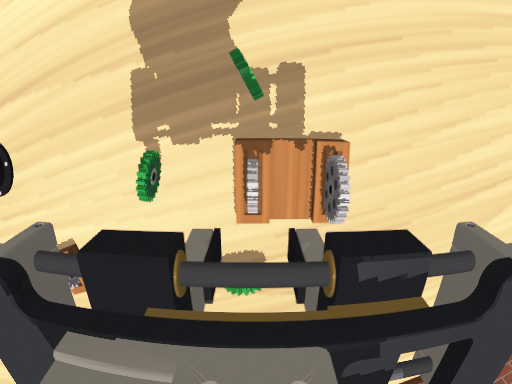

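Small gear is seated: fitted at (0.5384,-0.1069) against the stand at (0.539,-0.106). The wrist view shows the medium gear at (252,185) and the large one at (337,188), both steel. The green ones stand apart at (148,175), (246,73) and (243,290). Grasping the medium gear.

```bash
python3 -m handwheel '[{"grip":0.2,"travel":[-0.02,-0.128,0.8],"spin":0},{"grip":0.2,"travel":[0,0,1],"spin":0},{"grip":0.2,"travel":[0,0,1],"spin":0},{"grip":0.2,"travel":[0,0,1],"spin":0},{"grip":0.2,"travel":[0,0,0.8],"spin":0},{"grip":0.2,"travel":[0,0,0.5],"spin":0},{"grip":0.2,"travel":[0,0,0.37],"spin":0},{"grip":0.2,"travel":[0,0,0],"spin":0}]' 40
python3 -m handwheel '[{"grip":1,"travel":[0,0,0],"spin":0},{"grip":1,"travel":[0,0,0],"spin":0},{"grip":1,"travel":[0,0,0],"spin":0},{"grip":1,"travel":[0,0,0],"spin":0}]' 40
```

```text
time_s: 13.45
tcp_pos: [0.4801, 0.1698, 0.036]
eef_rot: [-180.0, -0.0, 165.3]
contact_force: [0.1, 0.1, -0.0]
gripper_width: 0.0355
gripper_force: 0.0
time_s: 13.95
tcp_pos: [0.4806, 0.1702, 0.0367]
eef_rot: [179.9, 0.0, 165.3]
contact_force: [-0.9, 1.0, 1.4]
gripper_width: 0.0096
gripper_force: 40.0
```

```bash
python3 -m handwheel '[{"grip":1,"travel":[0,0,-0.4],"spin":0},{"grip":1,"travel":[0,0,-0.8],"spin":0},{"grip":1,"travel":[0,0,-1],"spin":0},{"grip":1,"travel":[0,0,-1],"spin":0},{"grip":1,"travel":[0,0,-1],"spin":0},{"grip":1,"travel":[0,0,-0.8],"spin":0},{"grip":1,"travel":[-0.378,-0.992,0],"spin":0},{"grip":1,"travel":[-0.378,-0.992,0],"spin":0}]' 40
python3 -m handwheel '[{"grip":1,"travel":[-0.378,-0.992,0],"spin":0},{"grip":1,"travel":[-0.378,-0.992,0],"spin":0},{"grip":1,"travel":[-0.378,-0.992,0],"spin":0},{"grip":1,"travel":[-0.378,-0.992,0],"spin":0},{"grip":1,"travel":[-0.378,-0.992,0],"spin":0},{"grip":1,"travel":[-0.378,-0.992,0],"spin":0},{"grip":1,"travel":[-0.378,-0.992,0],"spin":0},{"grip":1,"travel":[-0.378,-0.992,0],"spin":0}]' 40
python3 -m handwheel '[{"grip":1,"travel":[-0.378,-0.992,0],"spin":0},{"grip":1,"travel":[-0.378,-0.992,0],"spin":0},{"grip":1,"travel":[-0.378,-0.992,0],"spin":0},{"grip":1,"travel":[-0.378,-0.992,0],"spin":0.4},{"grip":1,"travel":[0,0,0],"spin":0},{"grip":1,"travel":[0,0,0],"spin":0}]' 40
cat > i.py <<'E'
from fit import *
st=telemetry.get_state(); W=save('wrist','w5.png')[:,:,::-1].copy()
print(np.round(st['tcp_pos'],4),np.round(st['eef_rot'],2),st['gripper_width'],st['time_s'])
pr=lambda n,r:print(n,np.round(r[0],4).tolist(),round(r[1]),round(r[2]))
pr('med w',fitblock('wrist',W,st,.076,.036,(.5204,-.198,-16.5)))
pr('gs w',fitgear('wrist',W,st,.02,(.5385,-.1065,6)))
E
python3 i.py
```

```text
time_s: 14.95
tcp_pos: [0.4855, 0.1163, 0.162]
eef_rot: [-180.0, -0.0, 165.4]
contact_force: [1.4, -0.1, -1.4]
gripper_width: 0.0096
gripper_force: 40.0
time_s: 15.95
tcp_pos: [0.5082, -0.095, 0.1617]
eef_rot: [-180.0, -0.0, 165.3]
contact_force: [-0.1, -0.3, -0.9]
gripper_width: 0.0093
gripper_force: 40.0
time_s: 16.7
tcp_pos: [0.5197, -0.1994, 0.1614]
eef_rot: [-180.0, -0.0, 163.3]
contact_force: [0.8, -0.1, -1.2]
gripper_width: 0.0094
gripper_force: 40.0
[ 0.5197 -0.1994  0.1614] [-1.8000e+02 -4.0000e-02  1.6332e+02] 0.009415363464075791 16.7
med w [0.5201, -0.1996, -16.6335] 586 2147
gs w [0.5384, -0.1076] 38 536
```

View pics/w5.png

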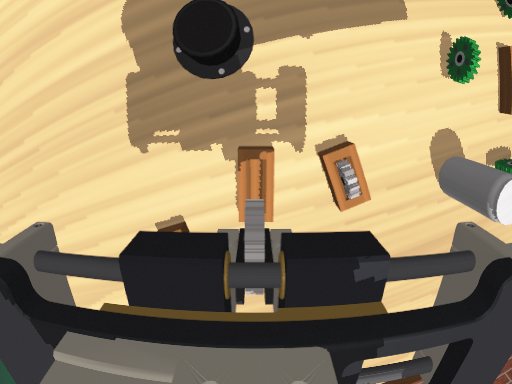

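The medium gear hangs in line with the empty slot at (255,180), and the small gear is seated at (348,178). Lowering.

```bash
python3 -m handwheel '[{"grip":1,"travel":[-0.02,0,1],"spin":0},{"grip":1,"travel":[0,0,1],"spin":0},{"grip":1,"travel":[0,0,1],"spin":0},{"grip":1,"travel":[0,0,0.5],"spin":0},{"grip":1,"travel":[0,0,0.4],"spin":0},{"grip":1,"travel":[0,0,0.4],"spin":0},{"grip":1,"travel":[0,0,0.3],"spin":0},{"grip":1,"travel":[0,0,0.2],"spin":0}]' 40
python3 -m handwheel '[{"grip":1,"travel":[0,0,0.08],"spin":0},{"grip":1,"travel":[0,0,0],"spin":0}]' 40
```

```text
time_s: 17.75
tcp_pos: [0.5212, -0.1995, 0.0412]
eef_rot: [180.0, 0.0, 163.3]
contact_force: [0.6, 3.1, 0.3]
gripper_width: 0.0097
gripper_force: 40.0
time_s: 18.0
tcp_pos: [0.5211, -0.1995, 0.0393]
eef_rot: [180.0, 0.0, 163.3]
contact_force: [1.7, 2.6, -3.1]
gripper_width: 0.0098
gripper_force: 40.0
```

```bash
python3 -m handwheel '[{"grip":1,"travel":[0,0,0.06],"spin":0},{"grip":1,"travel":[0,0,0.04],"spin":0},{"grip":1,"travel":[0,0,0],"spin":0}]' 40
```

```text
time_s: 18.38
tcp_pos: [0.5212, -0.1995, 0.037]
eef_rot: [180.0, 0.0, 163.3]
contact_force: [2.4, 4.2, 0.7]
gripper_width: 0.0099
gripper_force: 40.0
```

```bash
python3 -m handwheel '[{"grip":0.5,"travel":[0,0,0],"spin":0},{"grip":0.3,"travel":[0,0,0],"spin":0},{"grip":0.3,"travel":[0,0,0],"spin":0},{"grip":0.3,"travel":[0,0,-0.5],"spin":0},{"grip":0.3,"travel":[0,0,-1],"spin":0},{"grip":0.3,"travel":[0,0,-1],"spin":0},{"grip":0.3,"travel":[0,0,-1],"spin":0},{"grip":0.3,"travel":[0,0,-1],"spin":0}]' 40
cat > j.py <<'E'
from fit import *
st=telemetry.get_state(); W=save('wrist','w6.png')[:,:,::-1].copy()
pr=lambda n,r:print(n,np.round(r[0],4).tolist(),round(r[1]),round(r[2]))
for dz in(0,.003,.006): pr('gm %g'%dz,fitgear('wrist',W,st,.0275,(.5207,-.1995,-16.7),.024,.0335+dz))
E
python3 j.py
```

```text
time_s: 19.38
tcp_pos: [0.5208, -0.1998, 0.1512]
eef_rot: [180.0, 0.0, 163.3]
contact_force: [0.1, -0.3, 0.2]
gripper_width: 0.0307
gripper_force: 0.0
gm 0 [0.5207, -0.2007] 41 728
gm 0.003 [0.5199, -0.2005] 30 728
gm 0.006 [0.5191, -0.2002] 33 728
```

Medium gear is at (0.5207,-0.2005), home. Next is the large gear.

```bash
python3 -m handwheel '[{"grip":0.1,"travel":[0.327,0.951,-0.7],"spin":0},{"grip":0.1,"travel":[0.327,0.951,-0.7],"spin":0},{"grip":0.1,"travel":[0.327,0.951,0],"spin":0},{"grip":0.1,"travel":[0.327,0.951,0],"spin":0},{"grip":0.1,"travel":[0.327,0.951,0],"spin":0},{"grip":0.1,"travel":[0.327,0.951,0],"spin":0},{"grip":0.1,"travel":[0.327,0.951,0],"spin":0},{"grip":0.1,"travel":[0.327,0.951,0],"spin":0}]' 50
python3 -m handwheel '[{"grip":0.1,"travel":[0.327,0.951,0],"spin":0},{"grip":0.1,"travel":[0.327,0.951,0],"spin":0},{"grip":0.1,"travel":[0.327,0.951,0],"spin":0},{"grip":0.1,"travel":[0.327,0.951,0],"spin":0},{"grip":0.1,"travel":[0.327,0.951,0],"spin":0},{"grip":0.1,"travel":[0.327,0.951,0],"spin":0},{"grip":0.1,"travel":[0.327,0.951,0],"spin":0},{"grip":0.1,"travel":[0.327,0.951,0],"spin":0}]' 50
python3 -m handwheel '[{"grip":0.1,"travel":[0.327,0.951,0],"spin":-0.4},{"grip":0.1,"travel":[0.327,0.951,0],"spin":0},{"grip":0.1,"travel":[0,0,0],"spin":0},{"grip":0.1,"travel":[0,0,0],"spin":0}]' 50
cat > k.py <<'E'
from fit import *
st=telemetry.get_state(); W=save('wrist','w7.png')[:,:,::-1].copy()
print(np.round(st['tcp_pos'],4),np.round(st['eef_rot'],2),st['gripper_width'],st['time_s'])
pr=lambda n,r:print(n,np.round(r[0],4).tolist(),round(r[1]),round(r[2]))
pr('gl',fitgear('wrist',W,st,.035,(.5036,.2514,-14.7)))
E
python3 k.py
```

```text
time_s: 20.42
tcp_pos: [0.5126, 0.002, 0.1852]
eef_rot: [180.0, 0.0, 163.3]
contact_force: [0.1, -0.4, -0.3]
gripper_width: 0.0394
gripper_force: 0.0
time_s: 21.42
tcp_pos: [0.5045, 0.203, 0.1852]
eef_rot: [180.0, 0.0, 163.3]
contact_force: [-0.4, -0.0, 0.6]
gripper_width: 0.0391
gripper_force: 0.0
time_s: 21.92
tcp_pos: [0.5015, 0.2526, 0.1842]
eef_rot: [-180.0, -0.0, 165.4]
contact_force: [0.5, -0.1, -0.1]
gripper_width: 0.0396
gripper_force: 0.0
[0.5015 0.2526 0.1842] [-1.7997e+02 -2.0000e-02  1.6536e+02] 0.03958315760594774 21.925
gl [0.5025, 0.2508] 22 767
```

View pics/w7.png

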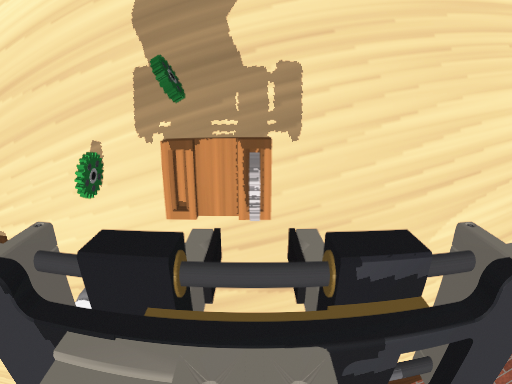

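The large gear is at (254,186), aligned. Descend and grip.

```bash
python3 -m handwheel '[{"grip":0.2,"travel":[-0.057,-0.058,0.9],"spin":0},{"grip":0.2,"travel":[0,0,1],"spin":0},{"grip":0.2,"travel":[0,0,1],"spin":0},{"grip":0.2,"travel":[0,0,1],"spin":0},{"grip":0.2,"travel":[0,0,0.9],"spin":0},{"grip":0.2,"travel":[0,0,0.6],"spin":0},{"grip":0.2,"travel":[0,0,0.33],"spin":0},{"grip":0.2,"travel":[0,0,0],"spin":0}]' 50
python3 -m handwheel '[{"grip":1,"travel":[0,0,0],"spin":0},{"grip":1,"travel":[0,0,0],"spin":0},{"grip":1,"travel":[0,0,0],"spin":0},{"grip":1,"travel":[0,0,0],"spin":0}]' 50
```

```text
time_s: 22.98
tcp_pos: [0.5027, 0.2505, 0.0409]
eef_rot: [-180.0, -0.0, 165.3]
contact_force: [0.3, -0.1, 0.2]
gripper_width: 0.0353
gripper_force: 0.0
time_s: 23.48
tcp_pos: [0.5031, 0.2512, 0.0415]
eef_rot: [179.9, 0.0, 165.3]
contact_force: [0.7, 1.2, 1.6]
gripper_width: 0.0093
gripper_force: 50.0
```

```bash
python3 -m handwheel '[{"grip":1,"travel":[0,0,-0.4],"spin":0},{"grip":1,"travel":[0,0,-0.8],"spin":0},{"grip":1,"travel":[0,0,-1],"spin":0},{"grip":1,"travel":[0,0,-1],"spin":0},{"grip":1,"travel":[0,0,-1],"spin":0},{"grip":1,"travel":[0,0,-1],"spin":0},{"grip":1,"travel":[-0.421,-0.988,-0.15],"spin":0},{"grip":1,"travel":[-0.421,-0.988,0],"spin":0}]' 50
python3 -m handwheel '[{"grip":1,"travel":[-0.421,-0.988,0],"spin":0},{"grip":1,"travel":[-0.421,-0.988,0],"spin":0},{"grip":1,"travel":[-0.421,-0.988,0],"spin":0},{"grip":1,"travel":[-0.421,-0.988,0],"spin":0},{"grip":1,"travel":[-0.421,-0.988,0],"spin":0},{"grip":1,"travel":[-0.421,-0.988,0],"spin":0},{"grip":1,"travel":[-0.421,-0.988,0],"spin":0},{"grip":1,"travel":[-0.421,-0.988,0],"spin":0}]' 50
python3 -m handwheel '[{"grip":1,"travel":[-0.421,-0.988,0],"spin":0},{"grip":1,"travel":[-0.421,-0.988,0],"spin":0},{"grip":1,"travel":[-0.421,-0.988,0],"spin":0},{"grip":1,"travel":[-0.421,-0.988,0],"spin":0},{"grip":1,"travel":[-0.421,-0.988,0],"spin":0},{"grip":1,"travel":[-0.421,-0.988,0],"spin":0},{"grip":1,"travel":[-0.421,-0.988,0],"spin":0},{"grip":1,"travel":[-0.421,-0.988,0],"spin":0}]' 50
python3 -m handwheel '[{"grip":1,"travel":[0,0,0],"spin":-0.8},{"grip":1,"travel":[0,0,0],"spin":-0.8},{"grip":1,"travel":[0,0,0],"spin":-0.8},{"grip":1,"travel":[0,0,0],"spin":-0.8},{"grip":1,"travel":[0,0,0],"spin":0}]' 50
cat > l.py <<'E'
from fit import *
import sys
st=telemetry.get_state(); W=save('wrist',sys.argv[1])[:,:,::-1].copy()
print(np.round(st['tcp_pos'],4),np.round(st['eef_rot'],2),st['gripper_width'],st['time_s'])
pr=lambda n,r:print(n,np.round(r[0],4).tolist(),round(r[1]),round(r[2]))
pr('large',fitblock('wrist',W,st,.086,.036,(.585,-.307,1.3)))
E
python3 l.py w8.png
```

```text
time_s: 24.48
tcp_pos: [0.5101, 0.1967, 0.1756]
eef_rot: [-180.0, -0.0, 165.4]
contact_force: [0.1, -0.4, -2.6]
gripper_width: 0.0096
gripper_force: 50.0
time_s: 25.48
tcp_pos: [0.5411, -0.0161, 0.175]
eef_rot: [-180.0, -0.1, 165.3]
contact_force: [-0.6, 0.2, -3.8]
gripper_width: 0.0099
gripper_force: 50.0
time_s: 26.48
tcp_pos: [0.5724, -0.2283, 0.1749]
eef_rot: [-180.0, -0.1, 165.3]
contact_force: [0.3, -0.1, -2.7]
gripper_width: 0.0095
gripper_force: 50.0
time_s: 27.1
tcp_pos: [0.5726, -0.2274, 0.1749]
eef_rot: [180.0, -0.1, -178.7]
contact_force: [0.7, 0.3, -2.0]
gripper_width: 0.0097
gripper_force: 50.0
[ 0.5726 -0.2274  0.1749] [ 1.7999e+02 -7.0000e-02 -1.7871e+02] 0.009713166403704957 27.1
large [0.5857, -0.3081, 1.0273] 141 2718
```

View pics/w8.png

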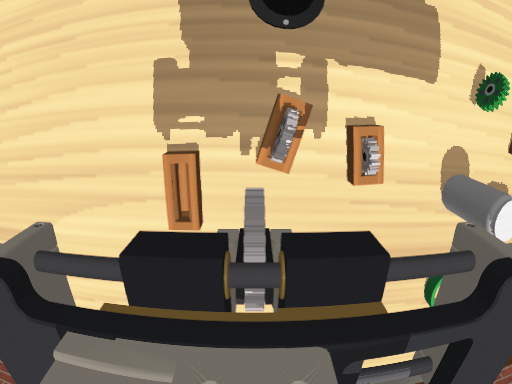

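The long stand is at (183,190), fully visible, and the middle and small gears sit properly at (286,133) and (369,156). Moving over and lowering the large gear.

```bash
python3 -m handwheel '[{"grip":1,"travel":[-0.113,-0.806,0],"spin":0},{"grip":1,"travel":[-0.113,-0.806,0],"spin":0},{"grip":1,"travel":[-0.113,-0.806,0],"spin":0},{"grip":1,"travel":[-0.113,-0.806,0],"spin":0},{"grip":1,"travel":[0,0,0.8],"spin":0},{"grip":1,"travel":[0,0,0.8],"spin":0},{"grip":1,"travel":[0,0,0.8],"spin":0},{"grip":1,"travel":[0,0,0.4],"spin":0}]' 50
```

```text
time_s: 28.15
tcp_pos: [0.586, -0.3085, 0.1034]
eef_rot: [180.0, -0.1, -178.7]
contact_force: [0.2, -0.0, -2.3]
gripper_width: 0.0096
gripper_force: 50.0
```

```bash
python3 -m handwheel '[{"grip":1,"travel":[0,0.024,0.7],"spin":0},{"grip":1,"travel":[0,0,0.4],"spin":0},{"grip":1,"travel":[0,0,0.35],"spin":0},{"grip":1,"travel":[0,0,0.35],"spin":0},{"grip":1,"travel":[0,0,0.3],"spin":0},{"grip":1,"travel":[0,0,0.2],"spin":0},{"grip":1,"travel":[0,0,0],"spin":0}]' 50
```

```text
time_s: 29.02
tcp_pos: [0.5864, -0.307, 0.0469]
eef_rot: [180.0, -0.0, -178.7]
contact_force: [0.5, 0.4, -2.0]
gripper_width: 0.01
gripper_force: 50.0
```

```bash
python3 -m handwheel '[{"grip":1,"travel":[0,0,0.1],"spin":0},{"grip":1,"travel":[0,0,0.08],"spin":0},{"grip":1,"travel":[0,0,0.04],"spin":0},{"grip":1,"travel":[0,0,0],"spin":0}]' 50
```

```text
time_s: 29.52
tcp_pos: [0.5865, -0.3071, 0.0418]
eef_rot: [180.0, -0.0, -178.7]
contact_force: [-0.5, -0.8, -1.6]
gripper_width: 0.0098
gripper_force: 50.0
```

```bash
python3 -m handwheel '[{"grip":1,"travel":[0,0,0.02],"spin":0},{"grip":0.5,"travel":[0,0,0],"spin":0},{"grip":0.3,"travel":[0,0,0],"spin":0},{"grip":0.3,"travel":[0,0,0],"spin":0},{"grip":0.3,"travel":[0,0,-0.5],"spin":0},{"grip":0.3,"travel":[0,0,-1],"spin":0},{"grip":0.3,"travel":[0,0,-1],"spin":0},{"grip":0.3,"travel":[0,0,-1],"spin":0}]' 50
python3 -m handwheel '[{"grip":0.3,"travel":[0,0,-1],"spin":0},{"grip":0.3,"travel":[0,0,-1],"spin":0},{"grip":0.3,"travel":[0.8,0.8,-1],"spin":0},{"grip":0.3,"travel":[0.8,0.8,0],"spin":0},{"grip":0.3,"travel":[0.8,0.8,0],"spin":0},{"grip":0.3,"travel":[0,0,0],"spin":0}]' 50
cat > m.py <<'E'
from fit import *
st=telemetry.get_state(); print(np.round(st['tcp_pos'],3),st['time_s'])
ims=dict(wrist=save('wrist','w9.png')[:,:,::-1].copy(),scene=save('scene','scene9.png')[:,:,::-1].copy())
pr=lambda n,r:print(n,np.round(r[0],4).tolist(),round(r[1]),round(r[2]))
for n,r,g in(('s',.02,(.539,-.106,6)),('m',.0275,(.5204,-.1995,-16.7)),('l',.035,(.586,-.3075,1.1))):
    for dz in(0,.004):
        for c in('wrist','scene'):
            try: pr(n+' '+c+' dz%g'%dz,fitgear(c,ims[c],st,r,g,.024,.006+r+dz))
            except Exception as e: print(n,c,e)
s=ims['scene'][180:300,80:240]; cv2.imwrite('pics/fin.png',np.hstack([cv2.resize(s,(400,300)),cv2.resize(ims['wrist'],(400,300))]))
E
python3 m.py
```

```text
time_s: 30.52
tcp_pos: [0.5867, -0.3072, 0.1307]
eef_rot: [-180.0, 0.0, -178.7]
contact_force: [-0.2, -0.2, -0.1]
gripper_width: 0.0307
gripper_force: 0.0
time_s: 31.28
tcp_pos: [0.5243, -0.2476, 0.2055]
eef_rot: [-180.0, 0.1, -178.6]
contact_force: [0.3, -0.1, 0.0]
gripper_width: 0.0307
gripper_force: 0.0
[ 0.524 -0.248  0.206] 31.275
s wrist dz0 [0.5385, -0.109] 38 445
s scene dz0 [0.5423, -0.1064] 14 84
s wrist dz0.004 [0.5376, -0.1094] 35 445
s scene dz0.004 [0.5437, -0.1066] 15 84
m wrist dz0 [0.5202, -0.2014] 45 749
m scene dz0 [0.522, -0.199] 26 195
m wrist dz0.004 [0.5194, -0.2016] 47 749
m scene dz0.004 [0.5241, -0.1986] 23 195
l wrist dz0 [0.5866, -0.3068] 408 1264
l scene dz0 [0.587, -0.307] 34 315
l wrist dz0.004 [0.5857, -0.3066] 416 1300
l scene dz0.004 [0.5893, -0.3062] 26 314
```

View pics/fin.png

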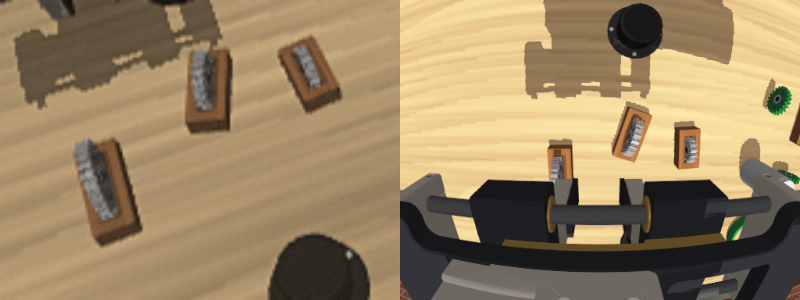

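All three gears stand seated in their stands: small at (309,68), middle at (203,82) and large at (98,180). The wrist and scene fits agree best at the home heights, so I'm handing in.

```bash
python3 -c "from plant import close_job; print(close_job())"
```

```text
the job is handed in; nothing more can be done
None
```

The job is handed in at about 31 s on the robot's clock: all three gears stand upright in their own stands, fitted within about 4 mm of each stand's centre and at home height in the last pictures; hand-in returned no verdict.

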